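# Free the cell holder with the spring-bar fork

## Robot

A 6-joint arm with a two-finger parallel gripper is mounted at the origin on a cart in front of the work surface, level with it; the furniture and walls round the work are solid. World frame = base frame: x ahead of the robot, y to its left, z up, the work surface at z = 0. Lengths are in m, angles in rad, forces in N, time in s.
With the tool pointing down it reaches from about 0.35 to 0.975 m from the base axis. Payload 4.9 kg.
Tool frame: the origin (TCP) lies midway between the tips of the shut fingers; the grasp point (between the pads) lies ctrl.tcp_to_grasp behind it (ctrl.tcp_to_grasp is the distance from the TCP to the grasp point, in m); z points along the fingers, y is the direction in which the jaws open and shut (so a half turn about z gives the same grasp; the last joint's range is limited). The gripper opens to 85 mm and grips with 20 to 120 N. Pads are 22 mm wide; open, the fingers measure 114 mm over their backs; the gripper's body (76 mm by 85 mm) begins 54 mm behind the grasp point. The pads swing forward as they close: fully open they stand 13 mm farther back than shut.
Start: joints at [-1.443, 0.053, 1.613, -0, 1.476, -0.119], TCP at [0.153, -0.606, 0.231] pointing down, gripper open.
Joint ranges: [-3.01, 3.01], [-1.01, 2.22], [0.06, 2.58], [-1.02, 4.17], [0.09, 2.62], [-3.14, 3.14]. Speed limits (rad/s): [2.57, 2.57, 3.14, 3.14, 3.14, 3.14].

## Interface

Orientations are given as a rotation vector (axis times angle).
In Python, from station import ctrl, get_image, calibration, finish_job, models gives the robot as it stands.
- The arm moves only by the shell command python3 -m creep 'ROWS' [FORCE]. ROWS is JSON, a list of rows, each a list of 7 numbers: the opening, from 0 (shut) to 1 (fully open), then the shift along the tool's x, y, z in m, then the turn, a rotation vector about the tool's x, y, z in degrees. A call has 1 to 20 rows; each row shifts and turns the commanded pose from where the row before left it, along the tool's axes as they then stand; what a row does not reach is not made up. A row lasts 1/10 s, in which the tool goes at most 50 mm and 8.59 degrees, less where a joint would pass 70% of its speed; a pose out of reach is approached as far as the arm can. A call with a gripper value outside its range is refused whole. The fingers move at their own pace and stop on an object; FORCE is the grip in N (left out, the last holds). Time passes only in rows, so rows that do not move let the fingers close. It gives the time, the measured TCP pose, the force and the opening at its end, in the units of the state.
- ctrl.get_obs(): the state, without advancing time (a new reading comes with each control period).
- get_image(name): name is "side" or "top" or "wrist"; returns the picture (400x640x3 uint8, red, green, blue); there is no depth.
- calibration(name): a dict with "mtx" (3x3 intrinsics, pixels), "R" (3x3) and "t" (3): a world point X has camera coordinates R X + t. Camera axes: x right, y down, z forward; pixel columns grow to the right and rows downward; lengths in m; the calibration is good to about 2 mm. A picture is of the moment at which its call begins: read the wrist's pose just before it. calibration takes no time and is no camera call; for the wrist camera it gives the pose at the moment of the call.
- finish_job(): hands the job in, once; it reports no verdict.
Trained networks look in the newest picture that a camera, given by its name, has taken for a name from the list of things; names that differ only in an ending like _2 or _b are one class to them, and where a whole thing is asked for, a point or a joint stands for the part that bears it (a point fixed in the world has none). Each returns a list of dicts, best first, with "conf" (0 to 1); they miss things now and then, are a little off and sometimes report something else, mostly with a low value. They report only what shows in the picture. A call takes as long as a camera call. They do not tell look-alikes from the thing itself.
- models.search_frame(camera, name): "extent" ([left, top, right, bottom] in pixels, round what is visible of it).
The state is a dict: "t": time; "q": joint angles; "dq": joint speeds; "effort": joint torques, N m; "tool_pos": TCP position; "tool_rot": TCP orientation; "contact_force": force on the tool from outside, world axes, zero at the start; "wrist_torque": the same for the moment, N m; "opening": finger opening in m.
Only numpy, scipy, OpenCV 4.12 (cv2) and the standard library are available. Lean on these libraries where they do the work, as an engineer would, in place of code of your own. Each camera call takes 0.05 s, during which the arm holds its last target. There are 200 camera calls.

## Task

Take the forked tool out of its stand, straddle the spring bar of the carrier with it between the seat and the brass collar, and press the collar gently sideways, away from the blue cell holder, until the bar lets go and the cell holder springs up. Do not lean on the carrier or ram the bar into its end stop (keep under about 15 N), and leave the freed holder standing in its seat and the other things where they are. Then put the tool back in its stand, fork down and fully home.

Things in the scene. Friction and masses are not known exactly. Their poses are not given: they have to be found in the camera images.
- carrier: Fixed grey base plate, 76 x 153 x 8 mm; origin on its underside, y from -67 to +86 mm, z up. The seat, four aluminium walls 46 mm high centred at y = -35 mm (outer face towards the collar at y = -16 mm), holds the cell holder. An aluminium barrel, 23 mm diameter, starts at y = +45 mm on the bar's axis. The bar runs along y at x = 0, 30 mm above the underside.
- bar_gap (a point): Point on the axis of the steel spring bar (6 mm diameter, along carrier y), at carrier y = -7 mm, between the seat wall (9 mm off) and the brass collar. The collar, 20 mm diameter, 6 mm thick, is clamped on the bar; it was set by hand, so its near face is anywhere from 9 to 33 mm from this point towards +y: find it by touch. Axes as the carrier.
- barrel_face (a point): Middle of the barrel's face, at carrier y = +45 mm. Pushing the collar towards it (+y) draws the bar out of the holder against a spring: about 4 N to start, 0.6 N more per mm. The holder is freed after 7 to 9 mm of collar travel; the hard end stop is at 10 mm. Let go, the bar springs back. A spring plunger lifts the freed holder by 10 mm and keeps it up.
- holder_centre (a point): Centre of the blue cell holder, a loose block 30 x 26 mm and 42 mm tall with a square well in its top, in the carrier's seat. Locked: centre 38 mm above the carrier's underside (top at 59 mm); freed: 48 mm (top at 69 mm), still guided by the seat.
- fork_grip (a point): Middle of the orange handle of the loose forked tool, 86 mm above its tine tips. Axes: z from the tips up, x the thickness, y across the tines. Handle 16 (x) x 26 (y) mm, from 57 to 112 mm above the tips; black guard 26 x 38 mm from 52 to 57 mm; below it a steel blade 5 mm thick, 20 mm wide. Slot between the tines 10 mm wide (14 at the mouth), 18 mm deep, open at the tips. 90 g.
- fork_tip (a point): Point of the same forked tool midway between its tine tips, on its axis; same axes.
- stand_mouth (a point): Centre of the top face of the fixed grey tool stand, a block 76 x 76 mm, 60 mm high. Pocket 13 mm (its x) by 30 mm (its y), 56 mm deep. Home, the tool stands fork down with its guard resting on the top face, tine tips 52 mm below this point; tool x along stand x, either way round.
- balance: Fixed analytical balance between the two work places, with a glass draught shield that stands much higher than the tools (about 0.4 m): carry things round its front (robot) side, within 0.40 m of the base axis, not through it. Do not handle it.
- cuvette_box: Bystander: black box with a blue lid, 76 x 112 x 32 mm; origin under its middle.
- bottle_red_cap: Bystander: white bottle with a red cap, 40 mm diameter, 71 mm tall; origin under its middle.
- bottle_amber: Bystander: amber bottle with a black cap, 38 mm diameter, 79 mm tall; origin under its middle.
- timer: Bystander: white timer with coloured buttons, 62 x 62 x 18 mm; origin under its middle.
- dish: Bystander: clear dish, 60 mm diameter, 15 mm high; origin under its middle.
- marker: Bystander: marker pen with a black cap, 137 mm long, lying; origin under its middle.
Mind the look-alikes: they are no part of the job. What is shaped like the part that bears fork_grip but turquoise is not meant.

How it is judged:
By the outcome, as a careful person would: the job done as asked, in the order asked, and still so for the second after the job is handed in, with the robot touching nothing.
It also fails if it takes over 69 s, if anything falls off the work surface, if the arm or the gripper's body presses on something with over 40 N, if the wrist force passes 120 N, or if a joint passes its speed limit or range.

## Working session

There is one attempt and no reset: what is moved stays moved. The work goes in short steps, Python scripts to look and compute and a shell command to move; the robot and the scene stay as the last step left them, time stands still between calls to the robot, and variables do not carry over. Pictures are saved under pics/ and viewed, about 8 in all and at most 12, crops included, and the job is handed in when it is done.

```bash
ls; mkdir -p pics; cat > h.py <<'E'
import numpy as np, cv2, json
from scipy.spatial.transform import Rotation as Ro
from station import ctrl,get_image,calibration,models
def snap(n,f=None):
    c=calibration(n); im=get_image(n)
    if f: cv2.imwrite('pics/'+f,cv2.cvtColor(im,cv2.COLOR_RGB2BGR))
    return im,c
def proj(c,X):
    X=np.atleast_2d(X); p=X@np.array(c['R']).T+np.array(c['t']); p=p@np.array(c['mtx']).T
    return p[:,:2]/p[:,2:]
def ray(c,px):
    R=np.array(c['R']);o=-R.T@np.array(c['t'])
    d=R.T@np.linalg.solve(np.array(c['mtx']),[px[0],px[1],1.]); return o,d
def onz(c,px,z):
    o,d=ray(c,px); return o+d*(z-o[2])/d[2]
E
python3 - <<'E'
from h import *
o=ctrl.get_obs(); print({k:np.round(v,3) for k,v in o.items()}, ctrl.tcp_to_grasp)
ims=[snap(n) for n in('top','side')]
cv2.imwrite('pics/a.png',cv2.cvtColor(ims[0][0],cv2.COLOR_RGB2BGR))
cv2.imwrite('pics/b.png',cv2.cvtColor(ims[1][0],cv2.COLOR_RGB2BGR))
for n,(im,c) in zip(('top','side'),ims):
    print(n,c['mtx'][0][0], 'cam pos',np.round(-np.array(c['R']).T@c['t'],3))
    for k in('carrier','holder_centre','fork_grip','balance','cuvette_box','bottle_red_cap','bottle_amber','timer','dish','marker'):
        print(k,[(np.round(d['extent']).tolist(),round(d['conf'],2)) for d in models.search_frame(n,k)[:3]])
E
```

```text
pics
{'t': np.float64(0.0), 'q': array([-1.443,  0.053,  1.614, -0.   ,  1.476, -0.119]), 'dq': array([-0.001,  0.001, -0.001,  0.   , -0.002,  0.003]), 'effort': array([ 0.0000e+00, -3.9367e+01, -3.7018e+01, -0.0000e+00,  7.0000e-03,
       -0.0000e+00]), 'tool_pos': array([ 0.153, -0.605,  0.23 ]), 'tool_rot': array([-3.116, -0.386,  0.   ]), 'contact_force': array([-0.253, -0.139, -1.013]), 'wrist_torque': array([0.019, 0.072, 0.013]), 'opening': np.float64(0.086)} 0.0187
top 439.2577914682498 cam pos [ 0.421 -0.056  1.438]
carrier [([230.0, 188.0, 282.0, 218.0], 0.74)]
holder_centre [([423.0, 260.0, 453.0, 264.0], 0.31)]
fork_grip [([402.0, 204.0, 417.0, 212.0], 0.59), ([405.0, 240.0, 421.0, 254.0], 0.54)]
balance []
cuvette_box []
bottle_red_cap [([306.0, 246.0, 327.0, 266.0], 0.64), ([402.0, 153.0, 413.0, 165.0], 0.61)]
bottle_amber []
timer [([306.0, 247.0, 326.0, 266.0], 0.69)]
dish [([187.0, 238.0, 203.0, 260.0], 0.52)]
marker [([422.0, 260.0, 456.0, 264.0], 0.51)]
side 379.5545502849349 cam pos [0.233 0.688 0.791]
carrier [([267.0, 264.0, 320.0, 313.0], 0.66)]
holder_centre [([291.0, 260.0, 306.0, 272.0], 0.56), ([346.0, 163.0, 372.0, 194.0], 0.2)]
fork_grip [([267.0, 266.0, 320.0, 312.0], 0.64), ([390.0, 164.0, 404.0, 192.0], 0.6), ([352.0, 154.0, 368.0, 176.0], 0.55)]
balance []
cuvette_box [([207.0, 256.0, 238.0, 282.0], 0.97)]
bottle_red_cap [([311.0, 158.0, 319.0, 162.0], 0.52), ([412.0, 164.0, 413.0, 185.0], 0.36)]
bottle_amber [([233.0, 229.0, 248.0, 257.0], 0.73)]
timer [([363.0, 245.0, 389.0, 261.0], 0.93)]
dish [([303.0, 367.0, 334.0, 397.0], 0.57)]
marker [([409.0, 165.0, 415.0, 178.0], 0.59)]
```

```bash
python3 - <<'E'
import cv2,numpy as np
a=cv2.imread('pics/a.png');b=cv2.imread('pics/b.png')
A=cv2.resize(a[140:300,170:490],None,fx=2.5,fy=2.5,interpolation=2)
cv2.imwrite('pics/a2.png',A[:, :800])
B=cv2.resize(b[140:400,180:500],None,fx=2.3,fy=2.3,interpolation=2)
cv2.imwrite('pics/b2.png',B)
E
```

```text
(no output)
```

View pics/a2.png

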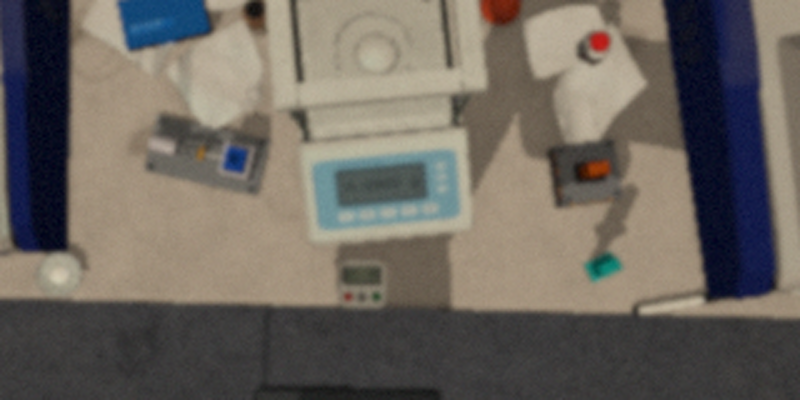

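View pics/b2.png

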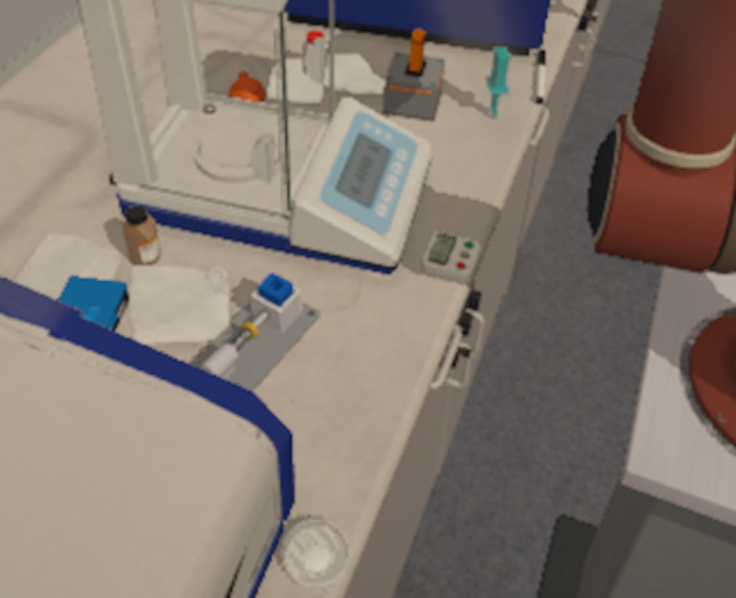

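Top view: the orange tool stands in the grey stand at about (407,208). The turquoise look-alike at (411,246) is not meant, and neither is the orange-red object at (370,143) behind the balance. The carrier is at (253,201), with the blue holder at its right and the barrel at its left. The side view agrees: orange at about (361,163), turquoise at (397,178).

```bash
python3 - <<'E'
from h import *
c=calibration('top'); cs=calibration('side')
f=lambda p:(170+p[0]/2.5,140+p[1]/2.5)
g=lambda p:(180+p[0]/2.3,140+p[1]/2.3)
P=lambda l,z:np.array([onz(c,f(p),z)[:2] for p in l])
s=P([(551,147),(617,143),(624,198),(556,205)],.06); print('stand',s.round(3).tolist(),s.mean(0))
k=P([(160,113),(270,143),(258,193),(146,166)],.008); print('carrier',k.round(3).tolist(),k.mean(0))
print('edges',np.linalg.norm(np.roll(k,-1,0)-k,axis=1),np.linalg.norm(np.roll(s,-1,0)-s,axis=1))
print('holder',P([(236,159)],.059),'collar',P([(201,153)],.03),'turq',P([(604,266)],.1),'timer',P([(362,284)],.018))
print('fork top',P([(597,170)],.12), 'walls R',P([(685,180),(705,297)],.1),'L',P([(70,240)],.1),'dish',P([(60,272)],.015))
print('bal front',P([(310,240),(468,230)],.06))
E
```

```text
stand [[0.565, -0.268], [0.572, -0.351], [0.503, -0.36], [0.492, -0.275]] [ 0.53260751 -0.31342061]
carrier [[0.602, 0.238], [0.566, 0.092], [0.5, 0.105], [0.532, 0.253]] [0.54996327 0.17174871]
edges [0.15030984 0.06719878 0.15106857 0.07185688] [0.08333152 0.06967755 0.0857614  0.07320432]
holder [[0.53949546 0.12854915]] collar [[0.5486041  0.17784641]] turq [[ 0.41734356 -0.32710732]] timer [[ 0.38623992 -0.03381504]]
fork top [[ 0.53188943 -0.31421726]] walls R [[ 0.5240347  -0.42530014]
 [ 0.38331031 -0.44882517]] L [[0.4322024  0.32095976]] dish [[0.39154018 0.35560044]]
bal front [[ 0.44015847  0.03195796]
 [ 0.45762894 -0.16519655]]
```

```bash
cat >> h.py <<'E'
def plan(pos,jaw=None,o=None):
    "turn about tool z (deg) giving jaw line at world angle jaw, then shift in the turned tool axes"
    o=o or ctrl.get_obs(); R=Ro.from_rotvec(o['tool_rot']).as_matrix()
    a=np.degrees(np.arctan2(R[1,1],R[0,1])); turn=0
    if jaw is not None: turn=-((jaw-a+90)%180-90)
    # desired: exactly vertical
    Rt=R@Ro.from_euler('z',turn,degrees=True).as_matrix()
    z=np.array([0,0,-1.]);x=Rt[:,0]-Rt[:,0]@z*z;x/=np.linalg.norm(x);Rd=np.c_[x,np.cross(z,x),z]
    full=np.degrees(Ro.from_matrix(R.T@Rd).as_rotvec())
    print('at',np.round(o['tool_pos'],4),'jaw',round(a,1),'turn',full.round(2),'shift',(Rd.T@(np.array(pos)-o['tool_pos'])).round(4),'q6',round(o['q'][5],2),'t',round(o['t'],2))
E
python3 - <<'E'
from h import *
plan([.36,-.26,.25],6)
plan([.45,-.30,.25],6)
c=calibration('wrist');o=ctrl.get_obs();R=Ro.from_rotvec(o['tool_rot']).as_matrix()
cp=-np.array(c['R']).T@c['t'];print('cam in tool',R.T@(cp-o['tool_pos']),'cam axes in tool',(R.T@np.array(c['R']).T).round(2))
E
```

```text
at [ 0.1527 -0.6061  0.2313] jaw -75.9 turn [ -0.    -0.   -81.86] shift [ 0.3225  0.2423 -0.0187] q6 -0.12 t 1.1
at [ 0.1527 -0.6061  0.2313] jaw -75.9 turn [ -0.    -0.   -81.86] shift [ 0.2733  0.3277 -0.0187] q6 -0.12 t 1.1
cam in tool [ 0.06881716  0.0003073  -0.14209106] cam axes in tool [[ 0.   -0.96 -0.27]
 [ 1.   -0.    0.  ]
 [-0.   -0.27  0.96]]
```

```bash
python3 -m creep '[[1,0,0,0,0,0,-8.2],[1,0,0,0,0,0,-8.2],[1,0,0,0,0,0,-8.2],[1,0,0,0,0,0,-8.2],[1,0,0,0,0,0,-8.2],[1,0,0,0,0,0,-8.2],[1,0,0,0,0,0,-8.2],[1,0,0,0,0,0,-8.2],[1,0,0,0,0,0,-8.2],[1,0,0,0,0,0,-8.1]]' 60
python3 -m creep '[[1,0.0322,0.0242,-0.0019,0,0,0],[1,0.0322,0.0242,-0.0019,0,0,0],[1,0.0322,0.0242,-0.0019,0,0,0],[1,0.0322,0.0242,-0.0019,0,0,0],[1,0.0322,0.0242,-0.0019,0,0,0],[1,0.0322,0.0242,-0.0019,0,0,0],[1,0.0322,0.0242,-0.0019,0,0,0],[1,0.0322,0.0242,-0.0019,0,0,0],[1,0.0322,0.0242,-0.0019,0,0,0],[1,0.0322,0.0242,-0.0019,0,0,0],[1,0,0,0,0,0,0]]'
python3 - <<'E'
from h import *
plan([.49,-.308,.25],6)
E
```

```text
t: 2.1
tool_pos: [0.1527, -0.6061, 0.2313]
tool_rot: [2.094, 2.341, -0.0]
contact_force: [-0.4, 0.6, -0.6]
opening: 0.0852
t: 3.2
tool_pos: [0.3612, -0.2573, 0.2509]
tool_rot: [2.093, 2.341, 0.002]
contact_force: [-0.6, -0.6, 0.4]
opening: 0.0855
at [ 0.3612 -0.2573  0.2509] jaw 6.4 turn [0.1  0.01 0.38] shift [-0.0639  0.1228  0.0009] q6 -0.9 t 3.2
```

```bash
python3 -m creep '[[1,-0.016,0.03,0,0,0,0],[1,-0.016,0.03,0,0,0,0],[1,-0.016,0.03,0,0,0,0],[1,-0.016,0.03,0,0,0,0],[1,0,0,0,0,0,0],[1,0,0,0,0,0,0]]'
python3 - <<'E'
from h import *
im,c=snap('wrist','w1.png')
np.savez('w1.npz',**{k:np.array(v) for k,v in c.items()})
print(models.search_frame('wrist','fork_grip'))
print(proj(c,[[.532,-.314,.112],[.532,-.314,.06]]))
plan([.5,-.308,.25],6)
E
```

```text
t: 3.8
tool_pos: [0.4852, -0.3119, 0.2496]
tool_rot: [-2.101, -2.334, 0.001]
contact_force: [1.1, 0.0, -0.0]
opening: 0.0855
[{'extent': [243.9, 173.9, 281.6, 213.7], 'conf': 0.86}, {'extent': [353.7, 172.7, 379.0, 212.4], 'conf': 0.67}]
[[366.65860578 194.13453741]
 [360.00490459 182.82597908]]
at [ 0.4846 -0.3115  0.2503] jaw 6.0 turn [-0.03 -0.    0.  ] shift [0.0019 0.0156 0.0003] q6 -0.81 t 3.9
```

View pics/w1.png

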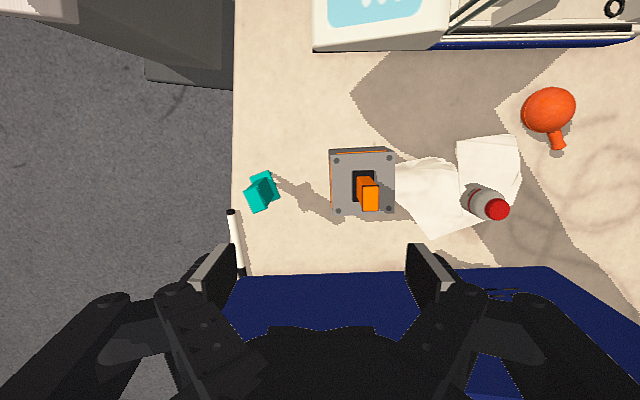

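The wrist view shows the orange handle in the stand at about (368,195), the turquoise look-alike at (261,191) and the stand's top at about (362,184). I'll check it in a close crop.

```bash
python3 - <<'E'
import cv2
a=cv2.imread('pics/w1.png')
cv2.imwrite('pics/w1c.png',cv2.resize(a[140:225,310:410],None,fx=7,fy=7,interpolation=2))
E
```

```text
(no output)
```

View pics/w1c.png

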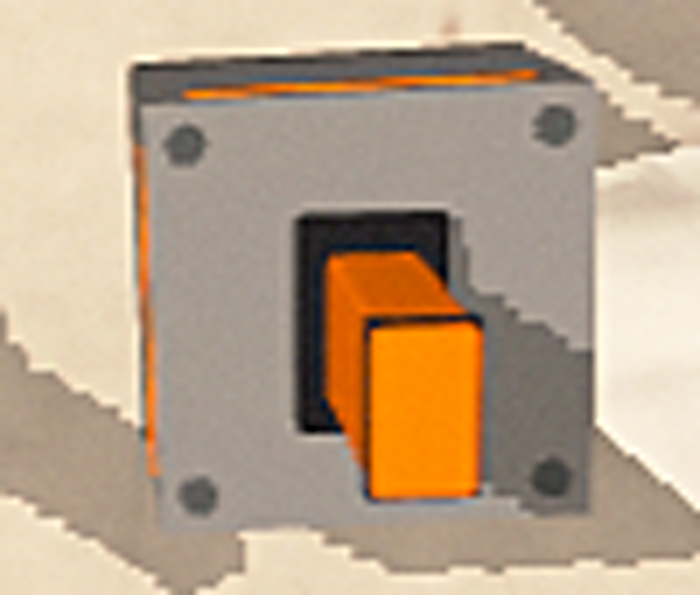

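```bash
python3 - <<'E'
from h import *
c=dict(np.load('w1.npz'))
f=lambda p:(310+p[0]/7-.4,140+p[1]/7-.4)
for l,z in(([(143,102),(595,86),(588,510),(163,525)],.06),([(368,318),(482,318),(478,497),(370,500)],.12),([(296,212),(448,212),(296,432)],.065)):
    k=np.array([onz(c,f(p),z)[:2] for p in l]);print(k.round(4).tolist(),k.mean(0).round(4))
    e=np.roll(k,-1,0)-k;print(np.linalg.norm(e,axis=1).round(4),np.degrees(np.arctan2(e[:,1],e[:,0])).round(1))
E
```

```text
[[0.4924, -0.2838], [0.5667, -0.2733], [0.5785, -0.3467], [0.5044, -0.3574]] [ 0.5355 -0.3153]
[0.075  0.0743 0.0749 0.0745] [   8.1  -80.9 -171.8   99.3]
[[0.5247, -0.3033], [0.5406, -0.3016], [0.5443, -0.3278], [0.5289, -0.3299]] [ 0.5346 -0.3157]
[0.016  0.0265 0.0155 0.027 ] [   6.1  -82.1 -172.2   98.9]
[[0.5196, -0.2986], [0.5447, -0.296], [0.5247, -0.3365]] [ 0.5297 -0.3104]
[0.0253 0.0452 0.0382] [   6.1 -116.3   97.7]
```

```bash
python3 - <<'E'
from h import *
plan([.535,-.3155,.071],8.5)
E
```

```text
at [ 0.4846 -0.3115  0.2503] jaw 6.0 turn [-0.03 -0.   -2.5 ] shift [-0.0114  0.0492  0.1793] q6 -0.81 t 3.9
```

```bash
python3 -m creep '[[1,0,0,0,0,0,-2.5],[1,-0.0057,0.0246,0,0,0,0],[1,-0.0057,0.0246,0,0,0,0],[1,0,0,0.03,0,0,0],[1,0,0,0.03,0,0,0],[1,0,0,0.03,0,0,0],[0.7,0,0,0.02,0,0,0],[0.7,0,0,0,0,0,0],[0.7,0,0,0,0,0,0]]'
python3 - <<'E'
from h import *
plan([.535,-.3155,.071],8.5)
E
```

```text
t: 4.8
tool_pos: [0.5354, -0.3155, 0.1412]
tool_rot: [2.05, 2.38, -0.0]
contact_force: [0.4, -0.6, 0.1]
opening: 0.06
at [ 0.5354 -0.3155  0.1412] jaw 8.5 turn [0.02 0.03 0.02] shift [ 0.     -0.0004  0.0702] q6 -0.8 t 4.8
```

```bash
python3 -m creep '[[0.7,0,0,0.02,0,0,0],[0.7,0,0,0.02,0,0,0],[0.7,0,0,0.015,0,0,0],[0.7,0,0,0.01,0,0,0],[0.7,0,0,0.005,0,0,0],[0.7,0,0,0,0,0,0]]'
python3 - <<'E'
from h import *
snap('wrist','w2.png'); plan([.535,-.3155,.071],8.5)
E
```

```text
t: 5.4
tool_pos: [0.5358, -0.3153, 0.0702]
tool_rot: [-2.05, -2.38, 0.0]
contact_force: [0.0, 0.5, -0.4]
opening: 0.0597
at [ 0.5361 -0.3156  0.0708] jaw 8.5 turn [0.03 0.02 0.04] shift [ 0.0002 -0.0011 -0.0002] q6 -0.8 t 5.45
```

View pics/w2.png

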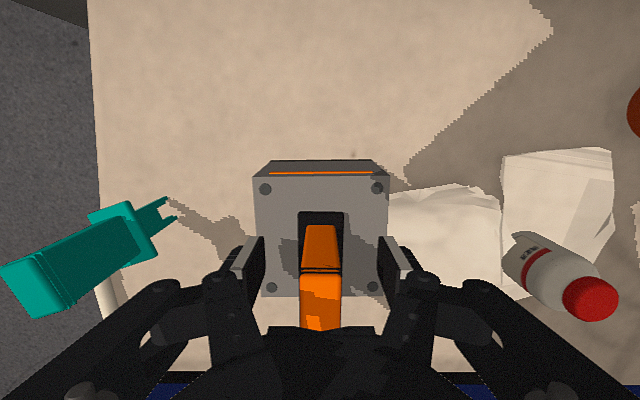

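The handle sits centred between the open fingers, at about (320,270), and turquoise is clear to the left. Closing now.

```bash
python3 -m creep '[[0.1,0,0,0,0,0,0],[0.1,0,0,0,0,0,0],[0.05,0,0,0,0,0,0],[0,0,0,0,0,0,0],[0,0,0,0,0,0,0],[0,0,0,0,0,0,0],[0,0,0,0,0,0,0],[0,0,0,0,0,0,0]]' 80
python3 -m creep '[[0,0,0,-0.005,0,0,0],[0,0,0,-0.01,0,0,0],[0,0,0,-0.015,0,0,0],[0,0,0,-0.02,0,0,0],[0,0,0,0,0,0,0]]'
```

```text
t: 6.25
tool_pos: [0.5364, -0.3157, 0.0711]
tool_rot: [2.049, 2.38, 0.0]
contact_force: [0.2, 0.0, 5.3]
opening: 0.0151
t: 6.75
tool_pos: [0.5378, -0.3168, 0.1248]
tool_rot: [2.045, 2.375, 0.001]
contact_force: [0.3, -0.6, -0.5]
opening: 0.0147
```

```bash
python3 -m creep '[[0,0,0,-0.025,0,0,0],[0,0,0,-0.03,0,0,0],[0,0,0,-0.03,0,0,0],[0,0,0,-0.02,0,0,0],[0,0,0,0,0,0,0],[0,0,0,0,0,0,0]]'
python3 - <<'E'
from h import *
plan([.33,-.195,.23],8.5); snap('wrist','w3.png')
E
```

```text
t: 7.35
tool_pos: [0.5357, -0.3152, 0.2246]
tool_rot: [-2.05, -2.38, 0.0]
contact_force: [-0.2, -0.7, -1.0]
opening: 0.0152
at [ 0.5357 -0.3152  0.2246] jaw 8.5 turn [-0.02 -0.02  0.04] shift [ 0.1493 -0.1856 -0.0054] q6 -0.8 t 7.35
```

```bash
python3 -m creep '[[0,0.01,-0.0126,-0.0054,0,0,0],[0,0.02,-0.025,0,0,0,0],[0,0.02,-0.025,0,0,0,0],[0,0.02,-0.025,0,0,0,0],[0,0.02,-0.025,0,0,0,0],[0,0.02,-0.025,0,0,0,0],[0,0.02,-0.025,0,0,0,0],[0,0.0193,-0.023,0,0,0,0],[0,0,0,0,0,0,0],[0,0,0,0,0,0,-4],[0,0,0,0,0,0,-7.5],[0,0,0,0,0,0,-7.5],[0,0,0,0,0,0,-7.5],[0,0,0,0,0,0,-7.5],[0,0,0,0,0,0,-7.5],[0,0,0,0,0,0,-7.5],[0,0,0,0,0,0,-7.5],[0,0,0,0,0,0,-7.5],[0,0,0,0,0,0,-4.5]]'
python3 - <<'E'
from h import *
o=ctrl.get_obs()
plan([.378,-.0,.23],77)
o['tool_pos']=np.array([.378,0,.23]);plan([.36,.115,.23],77,o)
E
```

```text
t: 9.3
tool_pos: [0.33, -0.195, 0.2287]
tool_rot: [-0.348, -3.12, -0.003]
contact_force: [0.1, 0.7, -1.3]
opening: 0.0151
at [ 0.33   -0.195   0.2287] jaw 77.3 turn [ 0.09 -0.16  0.28] shift [-0.0029  0.2008 -0.0013] q6 -2.08 t 9.3
at [0.378 0.    0.23 ] jaw 77.3 turn [ 0.09 -0.16  0.28] shift [0.0434 0.108  0.    ] q6 -2.08 t 9.3
```

```bash
python3 -m creep '[[0,0,0.015,0,0,0,0],[0,0,0.025,0,0,0,0],[0,-0.001,0.027,0,0,0,0],[0,-0.001,0.027,0,0,0,0],[0,-0.001,0.027,0,0,0,0],[0,0,0.027,0,0,0,0],[0,0,0.027,0,0,0,0],[0,0,0.026,0,0,0,0],[0,0.01,0.025,0,0,0,0],[0,0.011,0.027,0,0,0,0],[0,0.011,0.027,0,0,0,0],[0,0.011,0.027,0,0,0,0],[0,0,0,0,0,0,0],[0,0,0,0,0,0,0]]'
python3 - <<'E'
from h import *
im,c=snap('wrist','w4.png');np.savez('w4.npz',**{k:np.array(v) for k,v in c.items()})
print(proj(c,[[.55,.172,.008],[.539,.1285,.059],[.55,.178,.03]]))
plan([.45,.13,.23],77)
E
```

```text
t: 10.7
tool_pos: [0.3597, 0.1131, 0.2292]
tool_rot: [-0.352, -3.119, 0.002]
contact_force: [0.3, -0.7, -1.7]
opening: 0.0155
[[389.72741304 289.40107311]
 [364.11079697 311.63806021]
 [397.68784345 297.78646411]]
at [0.3599 0.1126 0.2295] jaw 77.1 turn [-0.06 -0.11  0.06] shift [-0.0839  0.0372 -0.0005] q6 -1.24 t 10.75
```

View pics/w4.png

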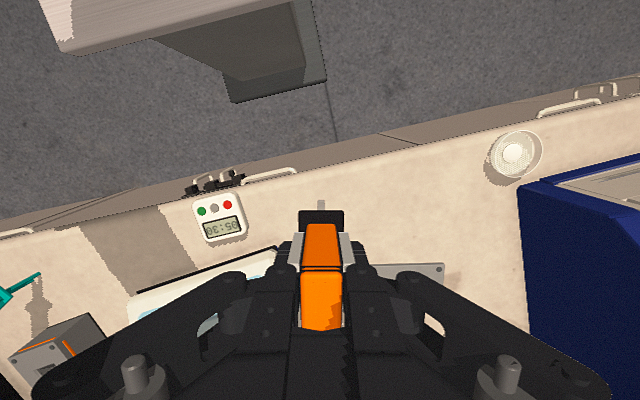

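The view shows the held tool at (322,270) with its guard and the timer at (220,217). Only the carrier's near corner, (440,265), shows past the gripper, so I'll move over the carrier to see it.

```bash
python3 - <<'E'
from h import *
plan([.58,.185,.23],77)
E
python3 -m creep '[[0,-0.015,0.001,0,0,0,0],[0,-0.025,0.002,0,0,0,0],[0,-0.03,0.003,0,0,0,0],[0,-0.03,0.003,0,0,0,0],[0,-0.03,0.003,0,0,0,0],[0,-0.03,0.003,0,0,0,0],[0,-0.025,0.003,0,0,0,0],[0,-0.015,0.002,0,0,0,0],[0,0,0,0,0,0,0],[0,0,0,0,0,0,0]]'
python3 - <<'E'
from h import *
im,c=snap('wrist','w5.png');np.savez('w5.npz',**{k:np.array(v) for k,v in c.items()})
p=proj(c,[[.55,.172,.008],[.539,.1285,.059],[.55,.178,.03]]);print(p)
plan([.58,.18,.23],77)
E
```

```text
at [0.3599 0.1126 0.2295] jaw 77.1 turn [-0.06 -0.11  0.06] shift [-0.1982  0.12   -0.0005] q6 -1.24 t 10.75
t: 11.75
tool_pos: [0.5599, 0.0899, 0.2289]
tool_rot: [-0.352, -3.12, -0.01]
contact_force: [4.7, 18.6, -3.4]
opening: 0.0153
[[381.43128607 151.42747667]
 [350.4773352  155.71236722]
 [390.25031921 152.36325975]]
at [0.5598 0.0899 0.229 ] jaw 77.1 turn [ 0.35 -0.14  0.13] shift [ 0.0006  0.0923 -0.001 ] q6 -1.32 t 11.8
```

View pics/w5.png

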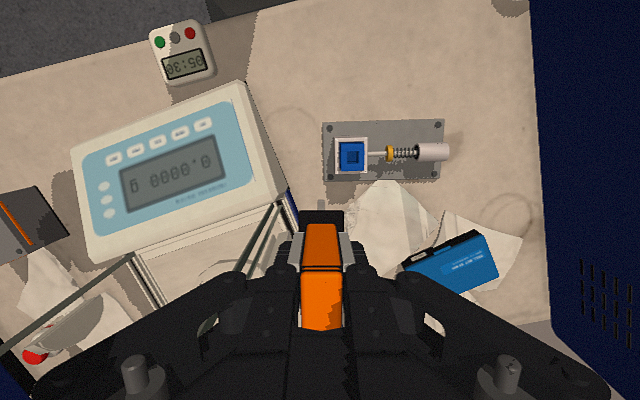

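I ran that move before reading the plan. The gripper is pressing the balance's shield with 19 N, so I'll back straight off, away from it.

```bash
python3 -m creep '[[0,0,0.015,0,0,0,0],[0,0,0.025,0,0,0,0],[0,0,0.03,0,0,0,0],[0,0,0.02,0,0,0,0],[0,0,0,0,0,0,0]]'
python3 - <<'E'
import cv2
a=cv2.imread('pics/w5.png')
cv2.imwrite('pics/w5c.png',cv2.resize(a[110:195,312:460],None,fx=5.4,fy=5.4,interpolation=2))
E
```

```text
t: 12.3
tool_pos: [0.5801, 0.1761, 0.23]
tool_rot: [-0.353, -3.121, -0.0]
contact_force: [-0.5, 0.9, -0.8]
opening: 0.0149
```

View pics/w5c.png

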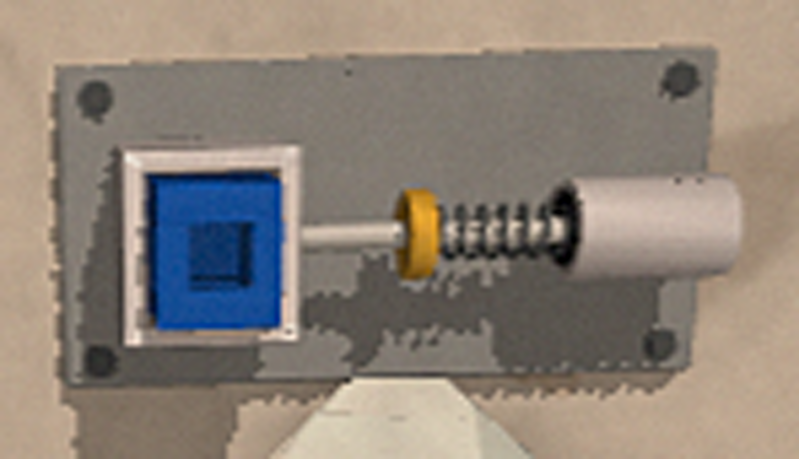

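```bash
python3 - <<'E'
from h import *
c=dict(np.load('w5.npz'))
f=lambda p:(312+p[0]/5.4-.4,110+p[1]/5.4-.4)
px=[(57,67),(716,47),(690,371),(66,383)]
# image left=seat side (-y), top = robot side (-x)
L=np.array([[-.038,-.067],[-.038,.086],[.038,.086],[.038,-.067]])
k=np.array([onz(c,f(p),.008)[:2] for p in px])
e=np.roll(k,-1,0)-k;print(k.round(4).tolist(),np.linalg.norm(e,axis=1).round(4),np.degrees(np.arctan2(e[:,1],e[:,0])).round(1))
A=L-L.mean(0);B=k-k.mean(0)
th=np.arctan2((A[:,0]*B[:,1]-A[:,1]*B[:,0]).sum(),(A*B).sum());R=np.array([[np.cos(th),-np.sin(th)],[np.sin(th),np.cos(th)]])
o=k.mean(0)-R@L.mean(0);print('yaw',np.degrees(th),'origin',o,'res',(R@L.T).T+o-k)
for n,p,z in(('bar@seat',(302,234),.033),('bar@collar',(395,232),.033),('collar near face top',(418,190),.040),('collar l edge',(397,232),.03),('collar r',(440,232),.03),('barrel face',(563,225),.03),('holder',(216,251),.059),('collar bottom tip',(418,280),.030)):
    print(n,(R.T@(onz(c,f(p),z)[:2]-o)).round(4))
for y in(-.007,.010,.020): print(y,R@[0,y]+o)
plan([*(R@[0,0.]+o),.2],90+np.degrees(th))
E
```

```text
[[0.4979, 0.1064], [0.5272, 0.2545], [0.6014, 0.2401], [0.5705, 0.0922]] [0.1509 0.0756 0.1511 0.074 ] [  78.8  -10.9 -101.8  168.9]
yaw -11.403797203215824 origin [0.5473627  0.16399067] res [[-1.01898224e-03 -6.10075231e-04]
 [-5.80227978e-05  1.33979685e-03]
 [ 2.05727973e-04  6.54572266e-04]
 [ 8.71277063e-04 -1.38429389e-03]]
bar@seat [-0.0006 -0.0135]
bar@collar [-0.0005  0.007 ]
collar near face top [-0.0101  0.01  ]
collar l edge [-0.0001  0.0081]
collar r [0.0001 0.0177]
barrel face [-0.0007  0.0449]
holder [-0.0007 -0.0352]
collar bottom tip [0.0107 0.0132]
-0.007 [0.54597865 0.15712887]
0.01 [0.54933993 0.17379326]
0.02 [0.55131715 0.18359584]
at [0.5801 0.1761 0.23  ] jaw 77.1 turn [-0.   -0.04 -1.51] shift [ 0.0297 -0.0183  0.03  ] q6 -1.17 t 12.3
```

```bash
python3 -m creep '[[0,0,0,0,0,0,-1.5],[0,0.0148,-0.0105,0,0,0,0],[0,0.0148,-0.0115,0,0,0,0],[0,0,0,0.03,0,0,0],[0,0,0,0.03,0,0,0],[0,0,0,0.03,0,0,0],[0,0,0,0.015,0,0,0],[0,0,0,0,0,0,0],[0,0,0,0,0,0,0]]'
python3 - <<'E'
from h import *
plan([.5463,.1601,.083],78.6)
a,_=snap('side','s1.png');b,c=snap('wrist','w6.png')
p=proj(calibration('side'),[[.5463,.1601,.05]])[0].astype(int);print(p)
A=cv2.resize(a[p[1]-55:p[1]+45,p[0]-60:p[0]+60],None,fx=5,fy=5,interpolation=2)
cv2.imwrite('pics/s1c.png',cv2.cvtColor(A,cv2.COLOR_RGB2BGR))
E
```

```text
t: 13.2
tool_pos: [0.5469, 0.1591, 0.1266]
tool_rot: [0.314, 3.125, 0.0]
contact_force: [0.2, 0.2, 0.1]
opening: 0.0151
at [0.5469 0.1591 0.1266] jaw 78.5 turn [ 0.02  0.06 -0.09] shift [0.0008 0.0009 0.0436] q6 -1.22 t 13.2
[292 273]
```

View pics/s1c.png

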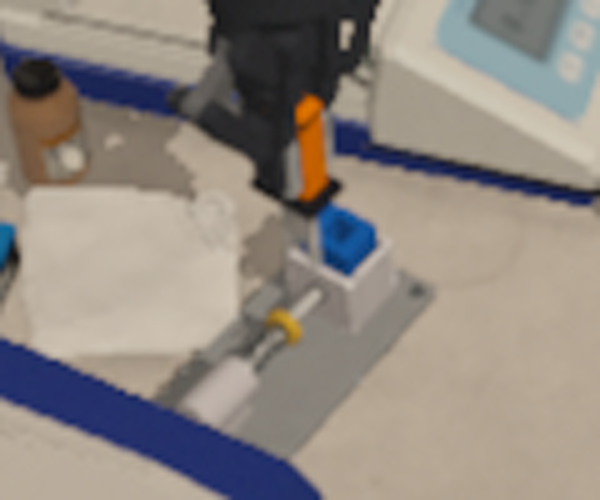

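The side view shows the tool, held upright, hanging over the bar between the seat (350,290) and the brass collar (283,325). I'll lower it in small steps and watch the force.

```bash
python3 -m creep '[[0,0.0006,0.002,0.01,0,0,0],[0,0,0,0.01,0,0,0],[0,0,0,0.005,0,0,0],[0,0,0,0,0,0,0]]'
python3 -m creep '[[0,0,0,0.005,0,0,0],[0,0,0,0.005,0,0,0],[0,0,0,0.005,0,0,0],[0,0,0,0,0,0,0]]'
```

```text
t: 13.7
tool_pos: [0.5449, 0.1615, 0.099]
tool_rot: [-0.313, -3.123, 0.001]
contact_force: [0.6, -0.4, -0.9]
opening: 0.0151
t: 14.1
tool_pos: [0.5454, 0.1615, 0.0846]
tool_rot: [-0.314, -3.124, 0.001]
contact_force: [-0.8, -0.1, -0.6]
opening: 0.0153
```

```bash
python3 -m creep '[[0,-0.0005,0.002,0.0015,0,0,0],[0,0,0.002,0,0,0,0],[0,0,0.002,0,0,0,0],[0,0,0,0,0,0,0]]'
python3 -m creep '[[0,0,0.0015,0,0,0,0],[0,0,0,0,0,0,0]]'
python3 -m creep '[[0,0,0.0015,0,0,0,0],[0,0,0,0,0,0,0]]'
```

```text
t: 14.5
tool_pos: [0.548, 0.1677, 0.0845]
tool_rot: [0.313, 3.125, 0.0]
contact_force: [0.2, -0.8, -0.6]
opening: 0.0151
t: 14.7
tool_pos: [0.5481, 0.169, 0.0843]
tool_rot: [0.313, 3.126, 0.0]
contact_force: [-0.3, 0.2, -1.5]
opening: 0.0149
t: 14.9
tool_pos: [0.5483, 0.1705, 0.0842]
tool_rot: [0.313, 3.126, 0.0]
contact_force: [0.6, -0.2, -0.7]
opening: 0.0154
```

```bash
python3 -m creep '[[0,0,0.001,0,0,0,0],[0,0,0,0,0,0,0]]'
python3 -m creep '[[0,0,0.001,0,0,0,0],[0,0,0,0,0,0,0]]'
```

```text
t: 15.1
tool_pos: [0.5485, 0.1714, 0.0842]
tool_rot: [-0.314, -3.126, -0.0]
contact_force: [0.5, -0.8, -0.9]
opening: 0.0152
t: 15.3
tool_pos: [0.5486, 0.1719, 0.0842]
tool_rot: [-0.313, -3.126, 0.002]
contact_force: [-1.6, -1.6, -0.6]
opening: 0.0153
```

```bash
for i in 1; do python3 -m creep '[[0,0,0.001,0,0,0,0],[0,0,0,0,0,0,0]]'; done
python3 -m creep '[[0,0,0.001,0,0,0,0],[0,0,0,0,0,0,0]]'
python3 -m creep '[[0,0,0.001,0,0,0,0],[0,0,0,0,0,0,0]]'
```

```text
t: 15.5
tool_pos: [0.5487, 0.1725, 0.0841]
tool_rot: [-0.313, -3.125, 0.003]
contact_force: [-1.5, -5.1, 1.3]
opening: 0.015
t: 15.7
tool_pos: [0.5489, 0.1734, 0.0841]
tool_rot: [-0.313, -3.125, 0.003]
contact_force: [-1.0, -4.6, 0.5]
opening: 0.0148
t: 15.9
tool_pos: [0.5491, 0.1743, 0.0842]
tool_rot: [-0.313, -3.125, 0.004]
contact_force: [-1.0, -6.0, 0.1]
opening: 0.0151
```

```bash
cat > blue.py <<'E'
from h import *
im,c=snap('side'); p=proj(c,[[.5405,.1295,.06]])[0].astype(int)
w=im[p[1]-25:p[1]+20,p[0]-22:p[0]+22].astype(int)
m=(w[...,2]>110)&(w[...,2]>2*w[...,0]); y,x=np.nonzero(m)
print('blue n',m.sum(),'col',x.mean()+p[0]-22,'rows',np.percentile(y,[5,50,95])+p[1]-25,'t',ctrl.get_obs()['t'])
E
python3 blue.py
python3 -m creep '[[0,0,0.001,0,0,0,0],[0,0,0.001,0,0,0,0],[0,0,0.001,0,0,0,0],[0,0,0,0,0,0,0]]'
python3 -m creep '[[0,0,0.001,0,0,0,0],[0,0,0,0,0,0,0]]'; python3 blue.py
```

```text
blue n 95 col 300.5157894736842 rows [260. 265. 270.] t 15.95
t: 16.35
tool_pos: [0.5496, 0.1768, 0.0841]
tool_rot: [-0.313, -3.125, 0.005]
contact_force: [-2.0, -7.2, 2.2]
opening: 0.0149
t: 16.55
tool_pos: [0.5498, 0.1776, 0.0841]
tool_rot: [-0.313, -3.125, 0.006]
contact_force: [-2.5, -6.4, 2.1]
opening: 0.0154
blue n 101 col 300.2079207920792 rows [260. 265. 270.] t 16.6
```

```bash
python3 -m creep '[[0,0,0.001,0,0,0,0],[0,0,0,0,0,0,0]]'; python3 -m creep '[[0,0,0.0007,0,0,0,0],[0,0,0,0,0,0,0]]'; python3 blue.py
```

```text
t: 16.8
tool_pos: [0.5499, 0.1784, 0.0841]
tool_rot: [-0.313, -3.125, 0.006]
contact_force: [-1.6, -8.1, 2.4]
opening: 0.0151
t: 17.0
tool_pos: [0.55, 0.1789, 0.0841]
tool_rot: [-0.313, -3.125, 0.007]
contact_force: [-1.7, -8.2, 2.0]
opening: 0.0151
blue n 101 col 300.2277227722772 rows [260. 265. 270.] t 17.05
```

```bash
python3 -m creep '[[0,0,0.0007,0,0,0,0],[0,0,0,0,0,0,0]]'; python3 blue.py
```

```text
t: 17.25
tool_pos: [0.5502, 0.1795, 0.0842]
tool_rot: [-0.313, -3.125, 0.007]
contact_force: [-3.6, -9.2, 1.8]
opening: 0.015
blue n 104 col 300.0769230769231 rows [260. 265. 270.] t 17.3
```

```bash
python3 -m creep '[[0,0,0.0007,0,0,0,0],[0,0,0,0,0,0,0]]'; python3 blue.py
```

```text
t: 17.5
tool_pos: [0.5503, 0.1803, 0.0841]
tool_rot: [-0.313, -3.125, 0.007]
contact_force: [-3.1, -7.3, 1.8]
opening: 0.015
blue n 113 col 300.30973451327435 rows [259.  264.  269.4] t 17.55
```

```bash
python3 -m creep '[[0,0,0.0006,0,0,0,0],[0,0,0,0,0,0,0]]'; python3 blue.py
```

```text
t: 17.75
tool_pos: [0.5504, 0.1808, 0.0841]
tool_rot: [-0.313, -3.125, 0.008]
contact_force: [-2.2, -9.3, 2.4]
opening: 0.0152
blue n 121 col 300.45454545454544 rows [258. 263. 269.] t 17.8
```

```bash
python3 -m creep '[[0,0,0,0,0,0,0],[0,0,0,0,0,0,0],[0,0,0,0,0,0,0]]'; python3 blue.py; python3 - <<'E'
from h import *
print(proj(calibration('side'),[[.5405,.1295,.059],[.5405,.1295,.069]]))
E
```

```text
t: 18.1
tool_pos: [0.5504, 0.1807, 0.0841]
tool_rot: [-0.313, -3.125, 0.008]
contact_force: [-1.9, -9.1, 3.2]
opening: 0.015
blue n 121 col 300.45454545454544 rows [258. 263. 269.] t 18.15
[[299.84118988 262.97068649]
 [299.68273488 260.32100254]]
```

```bash
python3 - <<'E'
from h import *
im,c=snap('side','s2.png'); b=cv2.imread('pics/s1.png'); a=cv2.imread('pics/s2.png')
cr=lambda i:cv2.resize(i[240:310,265:325],None,fx=6.5,fy=6.5,interpolation=2)
cv2.imwrite('pics/cmp.png',np.hstack([cr(b),cr(a)]))
E
```

```text
(no output)
```

View pics/cmp.png

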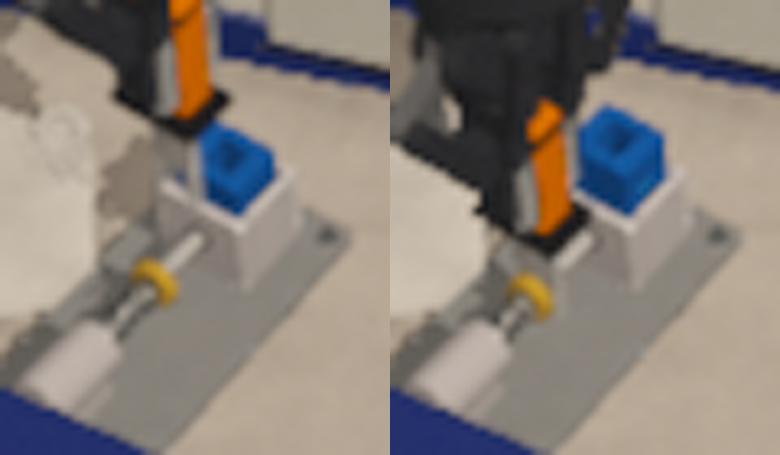

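The right half shows the holder standing clearly higher in its seat (top at y≈105, was 125) and the collar pushed towards the barrel. It's freed, so I'll ease off slowly and lift out.

```bash
python3 -m creep '[[0,0,-0.0015,0,0,0,0],[0,0,-0.0015,0,0,0,0],[0,0,-0.0015,0,0,0,0],[0,0,-0.0015,0,0,0,0],[0,0,-0.0015,0,0,0,0],[0,0,-0.0015,0,0,0,0],[0,0,-0.0015,0,0,0,0],[0,0,-0.001,0,0,0,0],[0,0,-0.001,0,0,0,0],[0,0,0,0,0,0,0]]'; python3 blue.py
```

```text
t: 19.2
tool_pos: [0.5483, 0.1705, 0.0842]
tool_rot: [0.314, 3.126, 0.0]
contact_force: [0.3, 0.5, -0.9]
opening: 0.015
blue n 103 col 301.5533980582524 rows [258. 263. 270.] t 19.25
```

Contact is gone and the holder is still up. Lifting out.

```bash
python3 -m creep '[[0,0,0,-0.005,0,0,0],[0,0,0,-0.008,0,0,0],[0,0,0,-0.01,0,0,0],[0,0,0,-0.02,0,0,0],[0,0,0,-0.03,0,0,0],[0,0,0,-0.03,0,0,0],[0,0,0,-0.03,0,0,0],[0,0,0,-0.015,0,0,0],[0,0,0,0,0,0,0]]'; python3 blue.py
python3 - <<'E'
from h import *
o=ctrl.get_obs(); plan([.36,.125,.23],78.6)
for a,b in(([.36,.125,.23],[.378,0,.23]),([.378,0,.23],[.33,-.195,.23])):
    o['tool_pos']=np.array(a);plan(b,78.6,o)
E
```

```text
t: 20.15
tool_pos: [0.55, 0.1709, 0.2361]
tool_rot: [0.313, 3.12, 0.003]
contact_force: [0.2, -0.3, -0.8]
opening: 0.0149
blue n 139 col 299.863309352518 rows [258. 263. 270.] t 20.2
at [0.5489 0.1707 0.2334] jaw 78.5 turn [ 0.05  0.13 -0.06] shift [ 0.1761 -0.0821  0.0034] q6 -1.2 t 20.2
at [0.36  0.125 0.23 ] jaw 78.5 turn [ 0.05  0.13 -0.06] shift [-0.0424 -0.119   0.    ] q6 -1.2 t 20.2
at [0.378 0.    0.23 ] jaw 78.5 turn [ 0.05  0.13 -0.06] shift [ 0.0085 -0.2006  0.    ] q6 -1.2 t 20.2
```

```bash
python3 -m creep '[[0,0.012,-0.0056,0.002,0,0,0],[0,0.022,-0.0103,0.001,0,0,0],[0,0.024,-0.0112,0,0,0,0],[0,0.024,-0.0112,0,0,0,0],[0,0.024,-0.0112,0,0,0,0],[0,0.024,-0.0112,0,0,0,0],[0,0.024,-0.0112,0,0,0,0],[0,0.022,-0.0102,0,0,0,0],[0,0,0,0,0,0,0]]'
python3 -m creep '[[0,-0.0085,-0.0238,0,0,0,0],[0,-0.0085,-0.0238,0,0,0,0],[0,-0.0085,-0.0238,0,0,0,0],[0,-0.0085,-0.0238,0,0,0,0],[0,-0.0084,-0.0238,0,0,0,0],[0,0.001,-0.025,0,0,0,0],[0,0.001,-0.025,0,0,0,0],[0,0.001,-0.025,0,0,0,0],[0,0.001,-0.025,0,0,0,0],[0,0.001,-0.025,0,0,0,0],[0,0.001,-0.025,0,0,0,0],[0,0.001,-0.025,0,0,0,0],[0,0.001,-0.025,0,0,0,0],[0,0,0,0,0,0,0]]'
python3 - <<'E'
from h import *
plan([.5364,-.3157,.23],8.5)
E
```

```text
t: 21.1
tool_pos: [0.3571, 0.1247, 0.2267]
tool_rot: [-0.313, -3.123, 0.001]
contact_force: [1.1, 0.2, -0.8]
opening: 0.0149
t: 22.5
tool_pos: [0.3291, -0.1962, 0.2275]
tool_rot: [-0.319, -3.122, -0.002]
contact_force: [0.8, 0.6, -1.1]
opening: 0.0151
at [ 0.3291 -0.1962  0.2275] jaw 78.3 turn [-6.000e-02 -1.800e-01  6.982e+01] shift [-0.1488  0.1874 -0.0025] q6 -2.1 t 22.5
```

```bash
python3 -m creep '[[0,0,0,0,0,0,4.8],[0,0,0,0,0,0,7.5],[0,0,0,0,0,0,7.5],[0,0,0,0,0,0,7.5],[0,0,0,0,0,0,7.5],[0,0,0,0,0,0,7.5],[0,0,0,0,0,0,7.5],[0,0,0,0,0,0,7.5],[0,0,0,0,0,0,7.5],[0,0,0,0,0,0,5],[0,-0.0149,0.0187,0,0,0,0],[0,-0.0198,0.025,0,0,0,0],[0,-0.0198,0.025,0,0,0,0],[0,-0.0198,0.025,0,0,0,0],[0,-0.0198,0.025,0,0,0,0],[0,-0.0198,0.025,0,0,0,0],[0,-0.0198,0.025,0,0,0,0],[0,-0.0149,0.0187,0,0,0,0],[0,0,0,0,0,0,0],[0,0,0,0,0,0,0]]'
python3 - <<'E'
from h import *
plan([.5361,-.3156,.071],8.5)
E
```

```text
t: 24.5
tool_pos: [0.5377, -0.3119, 0.2273]
tool_rot: [-2.043, -2.382, -0.0]
contact_force: [0.5, 1.5, -0.9]
opening: 0.0153
at [ 0.5377 -0.3119  0.2273] jaw 8.8 turn [-0.13 -0.15  0.28] shift [-0.0034 -0.0022  0.1563] q6 -0.8 t 24.5
```

```bash
python3 -m creep '[[0,-0.0034,-0.0022,0.01,-0.13,-0.15,0.28],[0,0,0,0.03,0,0,0],[0,0,0,0.03,0,0,0],[0,0,0,0.027,0,0,0],[0,0,0,0,0,0,0],[0,0,0,0,0,0,0]]'
python3 - <<'E'
from h import *
plan([.5361,-.3156,.071],8.5)
snap('wrist','w7.png');im=cv2.imread('pics/w7.png')
a,c=snap('side'); p=proj(c,[[.5361,-.3156,.08]])[0].astype(int)
s=cv2.cvtColor(a[p[1]-25:p[1]+25,p[0]-25:p[0]+25],cv2.COLOR_RGB2BGR)
cv2.imwrite('pics/v.png',np.hstack([cv2.resize(s,(400,400),interpolation=2),cv2.resize(im[140:300,240:400],(400,400),interpolation=2)]))
E
```

```text
t: 25.1
tool_pos: [0.5355, -0.3162, 0.1318]
tool_rot: [2.05, 2.377, -0.0]
contact_force: [0.7, -0.4, 0.5]
opening: 0.0154
at [ 0.5355 -0.3162  0.1318] jaw 8.4 turn [ 0.08  0.1  -0.05] shift [0.0005 0.0007 0.0608] q6 -0.8 t 25.1
```

View pics/v.png

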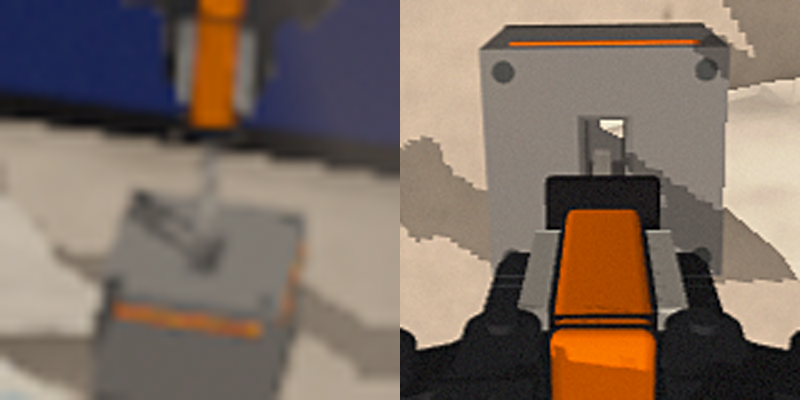

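The tines hang right over the pocket: (205,255) in the left crop, and centred on the slot at about (605,150) in the right one. Lowering.

```bash
python3 -m creep '[[0,0,0,0.01,0,0,0],[0,0,0,0.01,0,0,0],[0,0,0,0.01,0,0,0],[0,0,0,0,0,0,0]]'
python3 -m creep '[[0,0,0,0.01,0,0,0],[0,0,0,0.008,0,0,0],[0,0,0,0.005,0,0,0],[0,0,0,0,0,0,0]]'
python3 -m creep '[[0,0,0,0.003,0,0,0],[0,0,0,0.002,0,0,0],[0,0,0,0,0,0,0]]'
```

```text
t: 25.6
tool_pos: [0.535, -0.3158, 0.0995]
tool_rot: [-2.051, -2.379, 0.0]
contact_force: [-0.7, 0.4, -0.8]
opening: 0.0149
t: 26.0
tool_pos: [0.5357, -0.3164, 0.0778]
tool_rot: [2.051, 2.378, -0.0]
contact_force: [-0.7, 0.1, -0.4]
opening: 0.0149
t: 26.3
tool_pos: [0.5364, -0.3168, 0.0741]
tool_rot: [2.049, 2.377, 0.0]
contact_force: [0.3, -0.4, -0.7]
opening: 0.0149
```

```bash
python3 -m creep '[[0,0,0,0.0015,0,0,0],[0,0,0,0,0,0,0]]'
python3 -m creep '[[0,0,0,0.001,0,0,0],[0,0,0,0,0,0,0]]'
```

```text
t: 26.5
tool_pos: [0.5364, -0.3168, 0.0727]
tool_rot: [2.049, 2.377, 0.0]
contact_force: [1.0, -0.0, -0.9]
opening: 0.0153
t: 26.7
tool_pos: [0.5364, -0.3168, 0.0716]
tool_rot: [2.049, 2.377, 0.0]
contact_force: [-1.1, 0.1, -0.5]
opening: 0.0153
```

```bash
python3 -m creep '[[0,0,0,0.0008,0,0,0],[0,0,0,0,0,0,0]]'
python3 -m creep '[[0,0,0,0.0007,0,0,0],[0,0,0,0,0,0,0]]'
```

```text
t: 26.9
tool_pos: [0.5365, -0.317, 0.0712]
tool_rot: [2.049, 2.376, 0.0]
contact_force: [-0.2, -0.9, 0.4]
opening: 0.0151
t: 27.1
tool_pos: [0.5366, -0.317, 0.0711]
tool_rot: [2.049, 2.377, -0.0]
contact_force: [-1.9, 1.2, 5.6]
opening: 0.015
```

The guard is resting on the stand (5.6 N, at the same height as when grasped). Releasing and withdrawing.

```bash
python3 -m creep '[[0.25,0,0,0,0,0,0],[0.4,0,0,0,0,0,0],[0.7,0,0,0,0,0,0],[0.7,0,0,0,0,0,0],[0.7,0,0,0,0,0,0]]' 20
python3 -m creep '[[0.7,0,0,-0.005,0,0,0],[0.7,0,0,-0.01,0,0,0],[0.7,0,0,-0.02,0,0,0],[0.7,0,0,-0.03,0,0,0],[0.7,0,0,-0.03,0,0,0],[0.7,0,0,-0.03,0,0,0],[0.7,0,0,-0.03,0,0,0],[0.7,0,-0.025,-0.02,0,0,0],[0.7,0,-0.03,0,0,0,0],[0.7,0,0,0,0,0,0],[0.7,0,0,0,0,0,0]]'
python3 blue.py
python3 - <<'E'
from h import *
im,c=snap('wrist','w8.png')
p=proj(c,[[.5355,-.3155,.09]])[0].astype(int)
w=cv2.imread('pics/w8.png');x0=max(0,p[0]-80);y0=max(0,p[1]-70)
s,cs=snap('side','s8.png');s=cv2.imread('pics/s8.png');q=proj(cs,[[.5355,-.3155,.09]])[0].astype(int)
k=proj(cs,[[.545,.15,.04]])[0].astype(int)
r=lambda i:cv2.resize(i,(260,300),interpolation=2)
cv2.imwrite('pics/v8.png',np.hstack([r(w[y0:y0+140,x0:x0+121]),r(s[q[1]-30:q[1]+30,q[0]-26:q[0]+26]),r(s[k[1]-45:k[1]+45,k[0]-39:k[0]+39])]))
print(p,q)
E
```

```text
t: 27.6
tool_pos: [0.5364, -0.3168, 0.07]
tool_rot: [2.049, 2.377, 0.0]
contact_force: [0.1, -0.4, -0.1]
opening: 0.0598
t: 28.7
tool_pos: [0.4815, -0.3247, 0.2459]
tool_rot: [2.049, 2.375, 0.001]
contact_force: [-0.3, 0.2, -0.4]
opening: 0.0597
blue n 121 col 300.3801652892562 rows [258. 263. 269.] t 28.75
[371 182] [360 162]
```

View pics/v8.png

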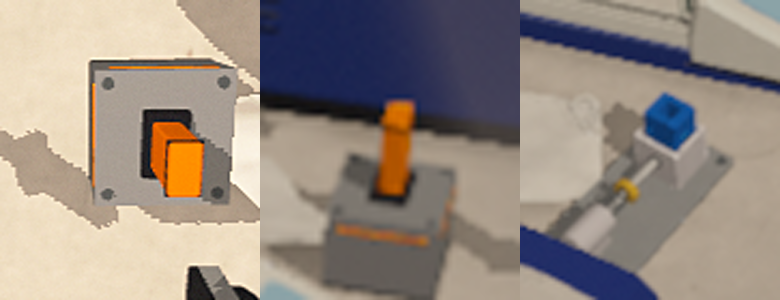

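The tool stands upright with its guard flat on the stand, the holder is up in its seat, the collar has sprung back, and the gripper is clear. Handing in.

```bash
python3 -c "
from station import finish_job
print(finish_job())"
```

```text
the job is handed in; nothing more can be done
None
```

The job is done and handed in at about 29 s of robot time. I took the orange forked tool from its stand, straddled the spring bar and pressed the collar about 9 mm, with at most about 10 N measured. The cell holder sprang up, and I put the tool back in its stand.

**Last checks:**
- **Holder:** it still stands raised in its seat. Its top sits 2 px higher in the side view, where 2.65 px was expected for 10 mm, and the close crop clearly shows it up.
- **Bar:** the collar has sprung back.
- **Tool:** it stands upright with its guard on the stand. I felt contact (5.6 N) at the same height as at pick-up, and the pictures agree.
- **Robot:** the gripper is clear and touches nothing.

**One slip:** on the way to the carrier I sent a move before reading its plan, and the gripper touched the balance's glass shield with about 19 N. I backed off at once. That is under the 40 N limit and the balance is fixed, but it should not have happened.

**Not checked:** I did not measure the other items again at the end. No other contact showed in the force readings.

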